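Stop the parts dryer and open its lift-and-slide hatch

ROBOT

A 7-joint arm with a two-finger parallel gripper is mounted at the origin on a cart in front of the work surface, level with it; the furniture and walls round the work are solid. World frame = base frame: x ahead of the robot, y to its left, z up, the work surface at z = 0. Lengths are in m, angles in rad, forces in N, time in s.
With the tool pointing down it reaches from about 0.425 to 0.925 m from the base axis. Payload 6.8 kg.
Tool frame: the origin (TCP) lies midway between the tips of the shut fingers; the grasp point (between the pads) lies 19 mm behind it; z points along the fingers, y is the direction in which the jaws open and shut (so a half turn about z gives the same grasp; the last joint's range is limited). The gripper opens to 85 mm and grips with 20 to 120 N. Pads are 22 mm wide; open, the fingers measure 114 mm over their backs; the gripper's body (76 mm by 85 mm) begins 54 mm behind the grasp point. The pads swing forward as they close: fully open they stand 13 mm farther back than shut.
Start: joints at [1.218, 0.477, 0.022, 1.555, -0.011, 1.109, -0.083], TCP at [0.164, -0.655, 0.231] pointing down, gripper open.
Joint ranges: [-2.96, 2.96], [-0.34, 2.1], [-1.41, 1.46], [0.24, 2.44], [-1.37, 4.51], [0.17, 1.92], [-2.96, 2.96]. Speed limits (rad/s): [2.39, 2.39, 3.14, 3.14, 3.14, 3.14, 3.14].

INTERFACE

Orientations are given as a 3x3 rotation matrix whose columns are the frame's x, y, z axes.
In Python, from station import status, imaging, workorder gives the robot as it stands.
- The arm moves only by the tool drive_tool, never from a script. Its argument "targets" is a list of rows, each a list of 7 numbers: the shift along the tool's x, y, z in m, then the turn, a rotation vector about the tool's x, y, z in rad, then the opening, from 0 (shut) to 1 (fully open). A call has exactly 10 rows; each row is the pose to reach, as a shift and turn from the pose commanded when the call began, along the tool's axes at that moment; what a row does not reach only later rows make up. A row lasts 1/12 s, in which the tool goes at most 41.7 mm and 7.16 degrees, less where a joint would pass 70% of its speed; a pose out of reach is approached as far as the arm can. A call with a gripper value outside its range is refused whole. The fingers move at their own pace and stop on an object; the grip force is fixed at half the most. Time passes only in rows, so rows that repeat a pose let the fingers close, or fill a call up. It gives the time, the measured TCP pose, the force and the opening at its end, in the units of the state.
- status.sense(): the state, without advancing time (a new reading comes with each control period).
- imaging.grab_frame(name): name is "scene" or "top" or "wrist"; returns a dict with "img" (384x512x3 uint8, red, green, blue), "mtx" (3x3 intrinsics, pixels), "world_from_camera" (4x4, takes a point from camera to world coordinates). Camera axes: x right, y down, z forward; pixel columns grow to the right and rows downward; lengths in m; the calibration is good to about 2 mm. A picture is of the moment at which its call begins. There is no depth.
- workorder.finish_job(): hands the job in, once; it reports no verdict.
The state is a dict: "clock": time; "joint_positions": joint angles; "joint_velocities": joint speeds; "effort": joint torques, N m; "tool_pos": TCP position; "eef_rot": TCP orientation; "force": force on the tool from outside, world axes, zero at the start; "wrist_torque": the same for the moment, N m; "grip_width": finger opening in m.
Only numpy, scipy, OpenCV 4.12 (cv2) and the standard library are available. Lean on these libraries where they do the work, as an engineer would, in place of code of your own. Each camera call takes 0.05 s, during which the arm holds its last target.

TASK

Stop the little white parts dryer by pressing its flat red key firmly, then open the dryer: lift the recessed blue hatch off its seat and slide it along the channels under the hood as far as it goes, and leave it lying there. Leave the tin, the pocket watch and the pliers beside it alone.

Things in the scene. Friction and masses are not known exactly. Their poses are not given: they have to be found in the camera images.
- dryer: White bench dryer, fixed, 150 (its x) x 320 (its y) x 108 mm. Origin: centre of its underside; x across, y along the slide (the hatch opens towards +y), z up. Deck 60 mm high. The hatch's recess spans x -58..58, y -150..-6 mm; its rubber seat is 52 mm high. Beside the seated rib a guard 80 mm wide (y -158..-150, top 80 mm high) leaves no room for a finger.
- channel_mouth (a point): Middle between the mouths of the two channels, on the deck (dryer x 0, y 28, z 60 mm). From here towards +y the channels guide the hatch: side walls at x = +-58 mm; lips over them 98 mm apart, underside 12 mm above the deck, so the 6 mm plate has 6 mm of play in height. The 28 mm before this point are flared.
- hood_edge (a point): Middle of the hood's front lower edge (dryer x 0, y 46, z 96 mm). The hood covers the channels from y = 46 to 155 mm, underside 96, top 108 mm high. The hatch's bar passes under it but fingers do not, so the hatch can be carried by its bar only until its origin is at about y = 30 mm.
- stop_key: Red flat membrane key, 32 x 32 mm, 3 mm thick, on top of the hood. Origin: centre of its underside; its top is 113 mm above the table. Pressed straight down it gives only 1.5 mm, on a stiff spring (about 4 N at the bottom); it counts as pressed when the fingers press it with more than 4 N for 0.15 s.
- hatch: Loose blue metal plate 110 (x) x 140 (y) x 6 mm, black bar and rib on top, 0.18 to 0.35 kg. Origin: centre of its underside; axes as the dryer's. Seated: 52 mm high at dryer y = -78 mm, plate top 2 mm below the deck, 2 to 3 mm of play. To slide it must be raised over 8 mm. Put down with its origin at dryer y 0 to 25 mm it rests on the deck, front under the lips. It meets the end stop at y = 74 mm.
- hatch_bar (a point): Middle of the hatch's lifting bar, close to the centre of mass: bar 12 mm wide (x), 44 mm long (y), its underside 10 mm and top 22 mm above the plate; this point is 16 mm above the plate, 22 mm above the hatch's origin. Pinch it across, fingers closing along the hatch's x.
- hatch_rib (a point): Middle of the upright rib at the hatch's -y end, 64 mm from the hatch's origin: 70 mm long (x), 8 mm thick (y), top 22 mm above the plate; this point is 12 mm above the plate. Pinch it with fingers closing along the hatch's y (34 mm free towards the hood when the hatch is home), once it has come away from the guard.
- tin_blue: Blue round tin, 70 mm wide, 22 mm high, bystander. Origin: centre of the underside.
- pocket_watch: Gold pocket watch, 65 x 90 x 19 mm, bystander. Origin: centre of the underside.
- pliers_red: Pliers with red grips, 125 x 41 x 11 mm, bystander. Origin: centre of the underside.

How it is judged:
By the outcome, as a careful person would: the job done as asked, in the order asked, and still so for the second after the job is handed in, with the robot touching nothing.
It also fails if it takes over 61 s, if anything falls off the work surface, if the arm or the gripper's body presses on something with over 40 N, if the wrist force passes 120 N, or if a joint passes its speed limit or range.

## Working session

There is one attempt and no reset: what is moved stays moved. The work goes in short steps, Python scripts to look and compute and a tool call to move; the robot and the scene stay as the last step left them, time stands still between calls to the robot, and variables do not carry over. Pictures are saved under pics/ and viewed, and the job is handed in when it is done.

Besides the shell and the picture viewer there is one more tool, called after "Emit:" by a JSON object that holds its "fn" and its "kwargs", one argument or row to a line. drive_tool: Moves the arm, as the interface text tells. Its arguments: {"type":"object","properties":{"targets":{"type":"array"}},"required":["targets"]}

```bash
ls; mkdir -p pics; cat > h.py <<'E'
import numpy as np, cv2
from station import status, imaging, workorder
def grab(n,fn):
    f=imaging.grab_frame(n); cv2.imwrite('pics/'+fn,cv2.cvtColor(f['img'],cv2.COLOR_RGB2BGR))
    np.savez('pics/'+fn[:-4]+'.npz',**f); return f
def ray(f,u,v,z):
    K=np.array(f['mtx']);T=np.array(f['world_from_camera'])
    d=T[:3,:3]@np.linalg.solve(K,[u,v,1.]);o=T[:3,3]
    return o+d*(z-o[2])/d[2]
def proj(f,p):
    K=np.array(f['mtx']);T=np.array(f['world_from_camera'])
    c=T[:3,:3].T@(np.array(p)-T[:3,3]);q=K@c;return q[:2]/q[2]
def st():
    s=status.sense()
    for k in ('clock','tool_pos','force','grip_width','joint_positions'): print(k,np.round(s[k],4))
    print(np.round(s['eef_rot'],4)); return s
E
python3 - <<'E'
from h import *
np.set_printoptions(suppress=True)
for n in ('scene','top','wrist'):
    f=grab(n,n+'0.png'); print(n,np.round(f['world_from_camera'],3).tolist(),f['mtx'][0][0])
st()
E
```

```text
pics
scene [[-0.732, -0.45, 0.511, -0.209], [-0.681, 0.468, -0.564, 0.59], [0.015, -0.761, -0.649, 0.98], [0.0, 0.0, 0.0, 1.0]] 491.1523899029018
top [[-0.003, -0.978, 0.206, 0.293], [-1.0, 0.002, -0.005, -0.126], [0.005, -0.206, -0.978, 1.013], [0.0, 0.0, 0.0, 1.0]] 355.78764347372345
wrist [[0.243, -0.929, -0.278, 0.234], [-0.97, -0.234, -0.067, -0.637], [-0.003, 0.286, -0.958, 0.372], [0.0, 0.0, 0.0, 1.0]] 285.89484715577595
clock 0.15
tool_pos [ 0.1635 -0.6544  0.2305]
force [-0.6366  0.0814 -0.5641]
grip_width 0.0854
joint_positions [ 1.2179  0.4776  0.0224  1.5562 -0.0115  1.1093 -0.0831]
[[ 0.9702  0.2424 -0.0004]
 [ 0.2424 -0.9702  0.0014]
 [-0.0001 -0.0014 -1.    ]]
```

View pics/scene0.png

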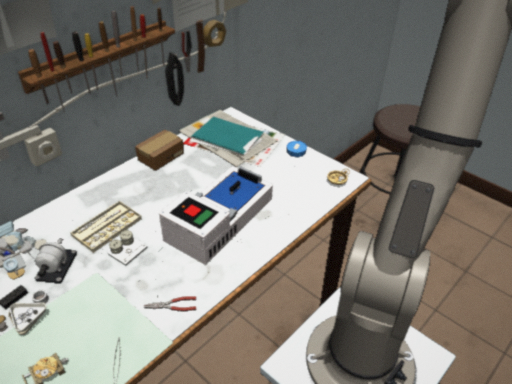

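View pics/top0.png

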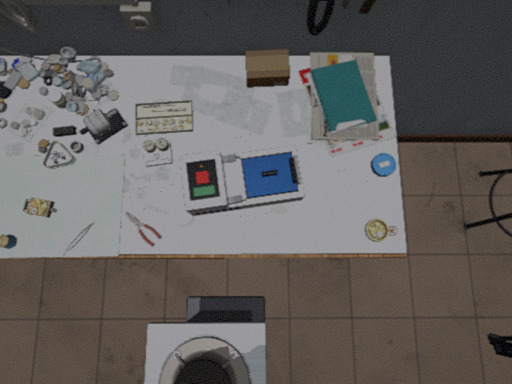

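The dryer is in the top view at columns 183-302, rows 150-213. The red key is near (203,177), the blue hatch near (271,173) and the rib near (296,170). The hood is on the left, towards world +y. Next I'll measure it by colour.

```bash
cat > m.py <<'E'
from h import *
np.set_printoptions(suppress=True)
L=lambda n:dict(np.load(f'pics/{n}.npz'))
def blob(f,kind,near):
    h=cv2.cvtColor(f['img'],cv2.COLOR_RGB2HSV);H,S,V=cv2.split(h)
    if kind=='red': m=((H<8)|(H>172))&(S>150)&(V>120)
    if kind=='green': m=(H>40)&(H<85)&(S>80)
    if kind=='blue': m=(H>100)&(H<130)&(S>120)&(V>60)
    n,lab,s,c=cv2.connectedComponentsWithStats(m.astype(np.uint8))
    i=min((i for i in range(1,n) if s[i,4]>30),key=lambda i:np.hypot(*(c[i]-near)))
    mm=(lab==i).astype(np.uint8)
    ct=max(cv2.findContours(mm,0,2)[0],key=cv2.contourArea)
    return c[i],s[i],ct
if __name__=='__main__':
  for n,key,hat in (('top0',(203,177),(271,173)),('scene0',(190,210),(238,190))):
    f=L(n)
    c,s,ct=blob(f,'red',key); print(n,'key',c,s,ray(f,*c,.113).round(4))
    c,s,ct=blob(f,'green',key); print('green',c,s,ray(f,*c,.110).round(4))
    c,s,ct=blob(f,'blue',hat); hull=cv2.convexHull(ct)
    W=np.array([ray(f,*p,.058)[:2] for p in hull[:,0].astype(float)],dtype=np.float32)
    r=cv2.minAreaRect(W); print('hatch',c,s,r, cv2.boxPoints(r).round(4).tolist())
    cv2.imwrite(f'pics/{n}_z.png',cv2.resize(cv2.cvtColor(f['img'],4)[130:230,160:320] if n=='top0' else cv2.cvtColor(f['img'],4)[150:270,140:300],None,fx=4,fy=4,interpolation=cv2.INTER_CUBIC))
E
python3 m.py
```

```text
top0 key [201.77372263 176.88321168] [196 171  13  13 137] [0.5269 0.0074 0.113 ]
green [203.76315789 190.28421053] [193 185  22  12 190] [0.4918 0.0017 0.11  ]
hatch [268.03195067 174.98934978] [ 242  153   55   45 1784] ((0.5480170845985413, -0.1708473414182663), (0.11048999428749084, 0.13983099162578583), 8.192079544067383) [[0.48339998722076416, -0.10949999839067459], [0.5033000111579895, -0.24789999425411224], [0.6126999855041504, -0.2321999967098236], [0.5927000045776367, -0.09380000084638596]]
scene0 key [192.14529915 210.05982906] [184 205  17  11 117] [0.5289 0.0038 0.113 ]
green [202.8988764  216.62359551] [193 209  21  17 178] [ 0.4933 -0.0007  0.11  ]
hatch [234.16078067 191.24907063] [ 206  172   57   38 1076] ((0.5501283407211304, -0.17429499328136444), (0.10862535983324051, 0.1369384378194809), 8.227055549621582) [[0.48660001158714294, -0.11429999768733978], [0.5062000155448914, -0.24979999661445618], [0.6136999726295471, -0.23430000245571136], [0.5940999984741211, -0.09880000352859497]]
```

```bash
sleep 1
cat >> h.py <<'E'
from scipy.spatial.transform import Rotation as Ro
def down(yaw_deg): # tool y at angle yaw, z down
    a=np.radians(yaw_deg);y=np.array([np.cos(a),np.sin(a),0]);z=np.array([0,0,-1.]);return np.c_[np.cross(y,z),y,z]
def go(p,yaw):
    s=st();R=np.array(s['eef_rot']);print('shift',np.round(R.T@(np.array(p)-s['tool_pos']),4),'rv',np.round(Ro.from_matrix(R.T@down(yaw)).as_rotvec(),4))
E
python3 -c "
from h import *
go([.528,.0056,.23],8.2)"
```

```text
clock 0.15
tool_pos [ 0.1635 -0.6544  0.2305]
force [-0.6366  0.0814 -0.5641]
grip_width 0.0854
joint_positions [ 1.2179  0.4776  0.0224  1.5562 -0.0115  1.1093 -0.0831]
[[ 9.702e-01  2.424e-01 -4.000e-04]
 [ 2.424e-01 -9.702e-01  1.400e-03]
 [-1.000e-04 -1.400e-03 -1.000e+00]]
shift [ 0.5136 -0.552   0.0013] rv [-1.2000e-03 -1.0000e-03 -1.4691e+00]
```

View pics/top0_z.png

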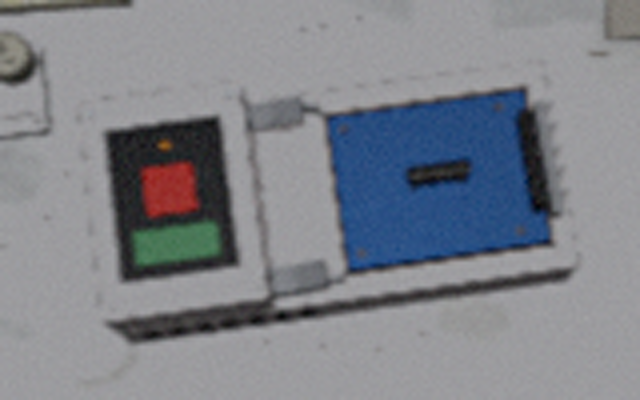

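The zoom shows the red key (crop 170,188), the green patch below it, and the bar (crop 438,173) centred in the hatch.

Emit:
{"fn": "drive_tool", "kwargs": {
  "targets": [
    [0.513,-0.552,0,0,0,-1.469,0],
    [0.513,-0.552,0,0,0,-1.469,0],
    [0.513,-0.552,0,0,0,-1.469,0],
    [0.513,-0.552,0,0,0,-1.469,0],
    [0.513,-0.552,0,0,0,-1.469,0],
    [0.513,-0.552,0,0,0,-1.469,0],
    [0.513,-0.552,0,0,0,-1.469,0],
    [0.513,-0.552,0,0,0,-1.469,0],
    [0.513,-0.552,0,0,0,-1.469,0],
    [0.513,-0.552,0,0,0,-1.469,0]
  ]
}}

```text
clock: 0.98
tool_pos: [0.3652, -0.2881, 0.2314]
eef_rot: [[0.07, 0.998, -0.0], [0.998, -0.07, -0.0], [-0.0, -0.0, -1.0]]
force: [1.0, -0.4, 0.6]
grip_width: -0.0001
```

```bash
python3 -c "
from h import *
go([.528,.0056,.23],8.2)"
```

```text
clock 0.9833
tool_pos [ 0.3652 -0.2881  0.2314]
force [ 1.0164 -0.3625  0.5905]
grip_width -0.0001
joint_positions [ 0.9019  0.1562 -0.4038  2.0159  0.074   0.983   0.3913]
[[ 7.010e-02  9.975e-01 -1.000e-04]
 [ 9.975e-01 -7.010e-02 -4.000e-04]
 [-4.000e-04 -0.000e+00 -1.000e+00]]
shift [0.3044 0.1419 0.0012] rv [-1.000e-04  4.000e-04 -2.133e-01]
```

Emit:
{"fn": "drive_tool", "kwargs": {
  "targets": [
    [0.304,0.142,0,0,0,-0.213,0],
    [0.304,0.142,0,0,0,-0.213,0],
    [0.304,0.142,0,0,0,-0.213,0],
    [0.304,0.142,0,0,0,-0.213,0],
    [0.304,0.142,0,0,0,-0.213,0],
    [0.304,0.142,0,0,0,-0.213,0],
    [0.304,0.142,0,0,0,-0.213,0],
    [0.304,0.142,0,0,0,-0.213,0],
    [0.304,0.142,0,0,0,-0.213,0],
    [0.304,0.142,0,0,0,-0.213,0]
  ]
}}

```text
clock: 1.82
tool_pos: [0.5301, 0.0056, 0.2311]
eef_rot: [[-0.142, 0.99, -0.0], [0.99, 0.142, 0.002], [0.002, 0.0, -1.0]]
force: [-1.0, 0.0, -0.7]
grip_width: -0.0001
```

```bash
python3 -c "
from h import *
go([.528,.0056,.15],8.2)
f=grab('wrist','wrist1.png')
print(proj(f,[.528,.0056,.113]))
from m import blob
c,s,ct=blob(f,'red',proj(f,[.528,.0056,.113])); print(c,s,ray(f,*c,.113))"
```

```text
clock 1.8167
tool_pos [0.5301 0.0056 0.2311]
force [-0.9538  0.0108 -0.7231]
grip_width -0.0001
joint_positions [ 0.3984  0.3026 -0.6306  1.8674  0.2038  1.0361 -0.1723]
[[-1.422e-01  9.898e-01 -0.000e+00]
 [ 9.898e-01  1.422e-01  1.600e-03]
 [ 1.600e-03  2.000e-04 -1.000e+00]]
shift [ 0.0002 -0.0021  0.0811] rv [ 0.0002 -0.0016 -0.0004]
[257.16199905 183.00728434]
[256.68644068 181.19597458] [240 166  33  31 944] [0.52730847 0.00728445 0.113     ]
```

View pics/wrist1.png

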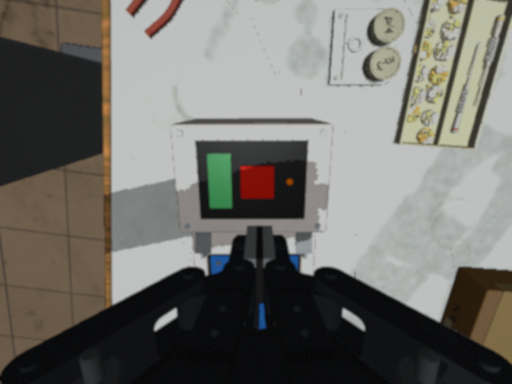

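The wrist view shows the red key at (257,181), which gives (0.527, 0.007) and agrees with the other views within 2-3 mm. I'll lower to just above it, then press.

Emit:
{"fn": "drive_tool", "kwargs": {
  "targets": [
    [0.0,-0.002,0.04,0,-0.002,0,0],
    [0.0,-0.002,0.08,0,-0.002,0,0],
    [0.0,-0.002,0.1,0,-0.002,0,0],
    [0.0,-0.002,0.11,0,-0.002,0,0],
    [0.0,-0.002,0.114,0,-0.002,0,0],
    [0.0,-0.002,0.116,0,-0.002,0,0],
    [0.0,-0.002,0.118,0,-0.002,0,0],
    [0.0,-0.002,0.119,0,-0.002,0,0],
    [0.0,-0.002,0.12,0,-0.002,0,0],
    [0.0,-0.002,0.12,0,-0.002,0,0]
  ]
}}

```text
clock: 2.7
tool_pos: [0.5285, 0.0019, 0.1123]
eef_rot: [[-0.136, 0.991, 0.003], [0.991, 0.136, -0.002], [-0.003, 0.002, -1.0]]
force: [0.7, -0.9, 1.8]
grip_width: -0.0
```

Emit:
{"fn": "drive_tool", "kwargs": {
  "targets": [
    [0.002,0,0.001,0,0,0,0],
    [0.002,0,0.002,0,0,0,0],
    [0.002,0,0.003,0,0,0,0],
    [0.002,0,0.004,0,0,0,0],
    [0.002,0,0.005,0,0,0,0],
    [0.002,0,0.005,0,0,0,0],
    [0.002,0,0.005,0,0,0,0],
    [0.002,0,0.005,0,0,0,0],
    [0.002,0,0.005,0,0,0,0],
    [0.002,0,0.005,0,0,0,0]
  ]
}}

```text
clock: 3.53
tool_pos: [0.5286, 0.0027, 0.1112]
eef_rot: [[-0.135, 0.991, 0.003], [0.991, 0.135, -0.007], [-0.007, 0.002, -1.0]]
force: [-13.8, -6.3, 45.6]
grip_width: 0.0001
```

The key bottomed out at 45 N and was held there, so it is firmly pressed. Now back up.

Emit:
{"fn": "drive_tool", "kwargs": {
  "targets": [
    [0,0,-0.01,0,0,0,0],
    [0,0,-0.04,0,0,0,0],
    [0,0,-0.08,0,0,0,0],
    [0,0,-0.1,0,0,0,0.0],
    [0,0,-0.11,0,0,0,0.3],
    [0,0,-0.12,0,0,0,0.5],
    [0,0,-0.12,0,0,0,0.5],
    [0,0,-0.12,0,0,0,0.5],
    [0,0,-0.12,0,0,0,0.5],
    [0,0,-0.12,0,0,0,0.5]
  ]
}}

```text
clock: 4.37
tool_pos: [0.5264, 0.0041, 0.2248]
eef_rot: [[-0.137, 0.991, -0.002], [0.991, 0.137, -0.002], [-0.001, -0.003, -1.0]]
force: [-0.1, 0.3, 0.3]
grip_width: 0.0426
```

```bash
python3 -c "
from h import *
go([.549,-.1725,.23],8.2)
f=grab('top','top2.png');f=grab('scene','scene2.png');i=cv2.imread('pics/scene2.png');j=cv2.imread('pics/scene0.png')
cv2.imwrite('pics/c2.png',cv2.resize(np.hstack([i[180:240,150:250],j[180:240,150:250]]),None,fx=4,fy=4))"
```

```text
clock 4.3667
tool_pos [0.5264 0.0041 0.2248]
force [-0.1443  0.2592  0.2959]
grip_width 0.0426
joint_positions [ 0.4     0.3049 -0.6317  1.8808  0.2104  1.0248 -0.1832]
[[-0.1366  0.9906 -0.0024]
 [ 0.9906  0.1366 -0.0018]
 [-0.0015 -0.0027 -1.    ]]
shift [-0.1781 -0.0017 -0.0049] rv [-0.0027  0.0014 -0.0061]
```

View pics/c2.png

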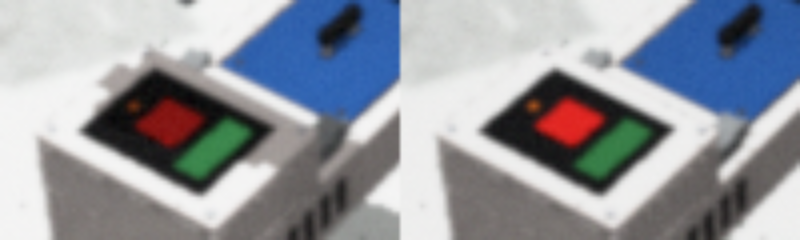

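The key looks darker than before, but it may be in the arm's shadow, so I'll check again later. Next I'll back off to see the hatch with the wrist camera.

Emit:
{"fn": "drive_tool", "kwargs": {
  "targets": [
    [-0.26,0.01,0,-0.003,0,-0.006,0.5],
    [-0.26,0.01,0,-0.003,0,-0.006,0.5],
    [-0.26,0.01,0,-0.003,0,-0.006,0.5],
    [-0.26,0.01,0,-0.003,0,-0.006,0.5],
    [-0.26,0.01,0,-0.003,0,-0.006,0.5],
    [-0.26,0.01,0,-0.003,0,-0.006,0.5],
    [-0.26,0.01,0,-0.003,0,-0.006,0.5],
    [-0.26,0.01,0,-0.003,0,-0.006,0.5],
    [-0.26,0.01,0,-0.003,0,-0.006,0.5],
    [-0.26,0.01,0,-0.003,0,-0.006,0.5]
  ]
}}

```text
clock: 5.3
tool_pos: [0.5727, -0.2499, 0.2264]
eef_rot: [[-0.145, 0.989, 0.003], [0.989, 0.145, -0.0], [-0.001, 0.003, -1.0]]
force: [0.3, 0.2, -0.5]
grip_width: 0.0428
```

```bash
python3 -c "
from h import *
from m import blob
f=grab('wrist','wrist3.png')
e=np.array([-.1423,.9898])
print('pred bar',proj(f,[.549,-.1725,.080]))
c,s,ct=blob(f,'blue',proj(f,[.549,-.1725,.058]));print(c,s)
W=np.array([ray(f,*p,.058)[:2] for p in cv2.convexHull(ct)[:,0].astype(float)],dtype=np.float32)
r=cv2.minAreaRect(W);print(r,cv2.boxPoints(r).round(4).tolist())
c,s,ct=blob(f,'red',proj(f,[.528,.0056,.113])); print(c,s,ray(f,*c,.113),f['img'][int(c[1]),int(c[0])])
"
```

```text
pred bar [246.24709422  94.4685872 ]
[247.25196409  85.28893098] [  190    18   114   144 14256]
((0.5490701794624329, -0.17175953090190887), (0.11052203923463821, 0.13929733633995056), 8.331225395202637) [[0.48429998755455017, -0.11089999973773956], [0.5044999718666077, -0.24869999289512634], [0.6137999892234802, -0.23270000517368317], [0.5936999917030334, -0.09480000287294388]]
[477.37296037 219.38228438] [459 210  33  25 429] [ 0.78579559 -0.25411842  0.113     ] [171 119 117]
```

View pics/wrist3.png

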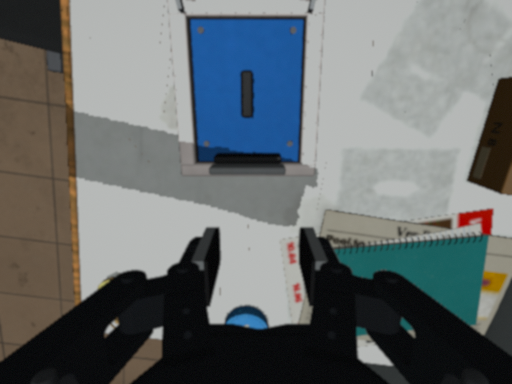

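The wrist view shows the blue hatch with its bar centred at (247,94), predicted (246,94). That puts the hatch at (0.549, -0.172), yaw 8.3°, in agreement with the top view.

```bash
python3 -c "
from h import *
go([.549,-.172,.13],8.2)"
```

```text
clock 5.35
tool_pos [ 0.5728 -0.2496  0.2267]
force [-0.0105 -0.1948  0.5544]
grip_width 0.0429
joint_positions [ 0.6918  0.4463 -0.5127  1.6611  0.2404  1.0943  0.2566]
[[-1.454e-01  9.894e-01  3.000e-03]
 [ 9.894e-01  1.454e-01 -5.000e-04]
 [-9.000e-04  2.900e-03 -1.000e+00]]
shift [ 0.0803 -0.0125  0.0966] rv [0.0029 0.0009 0.0028]
```

Emit:
{"fn": "drive_tool", "kwargs": {
  "targets": [
    [0.04,-0.006,0,0.003,0,0.003,0.5],
    [0.08,-0.012,0,0.003,0,0.003,0.5],
    [0.08,-0.0125,0.04,0.003,0,0.003,0.5],
    [0.08,-0.0125,0.08,0.003,0,0.003,0.5],
    [0.08,-0.0125,0.097,0.003,0,0.003,0.5],
    [0.08,-0.0125,0.097,0.003,0,0.003,0.5],
    [0.08,-0.0125,0.097,0.003,0,0.003,0.5],
    [0.08,-0.0125,0.097,0.003,0,0.003,0.5],
    [0.08,-0.0125,0.097,0.003,0,0.003,0.5],
    [0.08,-0.0125,0.097,0.003,0,0.003,0.5]
  ]
}}

```text
clock: 6.18
tool_pos: [0.5504, -0.1748, 0.1314]
eef_rot: [[-0.14, 0.99, 0.003], [0.99, 0.14, -0.003], [-0.003, 0.003, -1.0]]
force: [0.4, -0.0, -0.3]
grip_width: 0.0429
```

```bash
python3 -c "
from h import *
go([.549,-.172,.061],8.2)
f=grab('scene','scene4.png');i=cv2.imread('pics/scene4.png')
cv2.imwrite('pics/c4.png',cv2.resize(i[110:260,140:320],None,fx=4,fy=4))"
```

```text
clock 6.1833
tool_pos [ 0.5504 -0.1748  0.1314]
force [ 0.3611 -0.0109 -0.2686]
grip_width 0.0429
joint_positions [ 0.5937  0.4807 -0.5106  1.8594  0.3022  0.8744  0.0762]
[[-0.1395  0.9902  0.0033]
 [ 0.9902  0.1395 -0.0029]
 [-0.0033  0.0029 -1.    ]]
shift [ 0.0032 -0.0012  0.0704] rv [ 0.0028  0.0033 -0.0031]
```

View pics/c4.png

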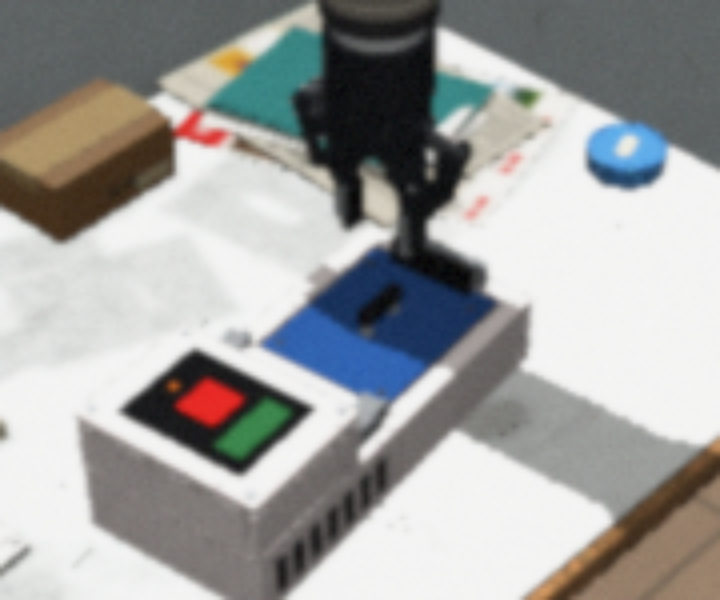

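The key was only in shadow. The fingers straddle the bar. Descending now.

Emit:
{"fn": "drive_tool", "kwargs": {
  "targets": [
    [0.003,-0.001,0.03,0.003,0.003,-0.003,0.5],
    [0.003,-0.001,0.05,0.003,0.003,-0.003,0.5],
    [0.003,-0.001,0.06,0.003,0.003,-0.003,0.5],
    [0.003,-0.001,0.065,0.003,0.003,-0.003,0.5],
    [0.003,-0.001,0.069,0.003,0.003,-0.003,0.5],
    [0.003,-0.001,0.069,0.003,0.003,-0.003,0.5],
    [0.003,-0.001,0.069,0.003,0.003,-0.003,0.5],
    [0.003,-0.001,0.069,0.003,0.003,-0.003,0.5],
    [0.003,-0.001,0.069,0.003,0.003,-0.003,0.5],
    [0.003,-0.001,0.069,0.003,0.003,-0.003,0.5]
  ]
}}

```text
clock: 7.07
tool_pos: [0.5482, -0.1722, 0.0613]
eef_rot: [[-0.142, 0.99, -0.002], [0.99, 0.142, 0.0], [0.0, -0.002, -1.0]]
force: [-0.3, 0.5, -0.9]
grip_width: 0.0426
```

```bash
python3 -c "
from h import *
go([.549,-.172,.061],8.2)"
```

```text
clock 7.0667
tool_pos [ 0.5482 -0.1722  0.0613]
force [-0.312   0.4525 -0.8529]
grip_width 0.0426
joint_positions [ 0.556   0.5745 -0.4697  1.9032  0.3687  0.7515  0.0204]
[[-1.423e-01  9.898e-01 -2.000e-03]
 [ 9.898e-01  1.423e-01  2.000e-04]
 [ 5.000e-04 -2.000e-03 -1.000e+00]]
shift [0.0001 0.0008 0.0003] rv [-0.002  -0.0005 -0.0003]
```

Closing.

Emit:
{"fn": "drive_tool", "kwargs": {
  "targets": [
    [0,0.001,0,-0.002,0,0,0.3],
    [0,0.001,0,-0.002,0,0,0],
    [0,0.001,0,-0.002,0,0,0],
    [0,0.001,0,-0.002,0,0,0],
    [0,0.001,0,-0.002,0,0,0],
    [0,0.001,0,-0.002,0,0,0],
    [0,0.001,0,-0.002,0,0,0],
    [0,0.001,0,-0.002,0,0,0],
    [0,0.001,0,-0.002,0,0,0],
    [0,0.001,0,-0.002,0,0,0]
  ]
}}

```text
clock: 7.9
tool_pos: [0.5491, -0.1719, 0.061]
eef_rot: [[-0.143, 0.99, -0.001], [0.99, 0.143, 0.001], [0.001, -0.0, -1.0]]
force: [-0.2, 0.1, 6.0]
grip_width: 0.0101
```

Emit:
{"fn": "drive_tool", "kwargs": {
  "targets": [
    [0,0,-0.002,0,0,0,0],
    [0,0,-0.004,0,0,0,0],
    [0,0,-0.006,0,0,0,0],
    [0,0,-0.008,0,0,0,0],
    [0,0,-0.01,0,0,0,0],
    [0,0,-0.012,0,0,0,0],
    [0,0,-0.014,0,0,0,0],
    [0,0,-0.016,0,0,0,0],
    [0,0,-0.016,0,0,0,0],
    [0,0,-0.016,0,0,0,0]
  ]
}}

```text
clock: 8.73
tool_pos: [0.5489, -0.1719, 0.0768]
eef_rot: [[-0.143, 0.99, -0.001], [0.99, 0.143, 0.001], [0.001, -0.001, -1.0]]
force: [-0.8, 0.2, -3.2]
grip_width: 0.0108
```

```bash
python3 -c "
from h import *
s=st();print(s['wrist_torque'])
f=grab('scene','scene5.png');i=cv2.imread('pics/scene5.png')
cv2.imwrite('pics/c5.png',cv2.resize(i[130:260,150:300],None,fx=4.5,fy=4.5))
f=grab('wrist','wrist5.png')"
```

```text
clock 8.7333
tool_pos [ 0.5489 -0.1719  0.0768]
force [-0.7671  0.2316 -3.1703]
grip_width 0.0108
joint_positions [ 0.5651  0.5531 -0.4811  1.895   0.3527  0.7785  0.0336]
[[-1.425e-01  9.898e-01 -8.000e-04]
 [ 9.898e-01  1.425e-01  7.000e-04]
 [ 8.000e-04 -7.000e-04 -1.000e+00]]
[-0.00235989 -0.00368805  0.001398  ]
```

View pics/c5.png

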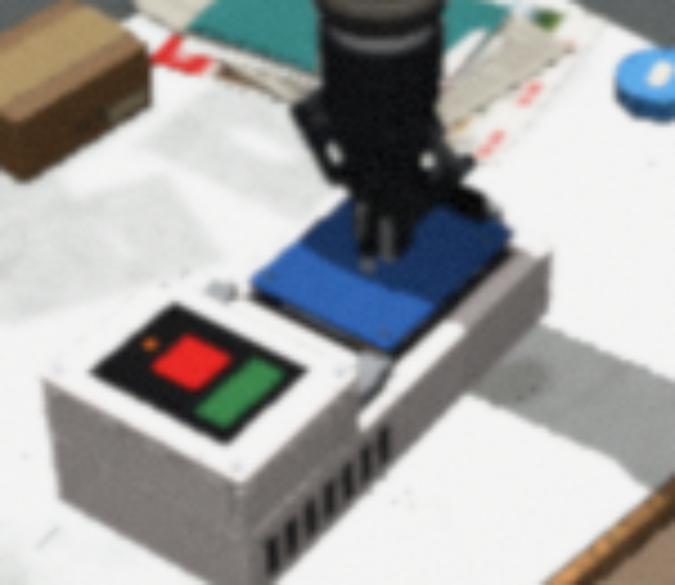

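View pics/wrist5.png

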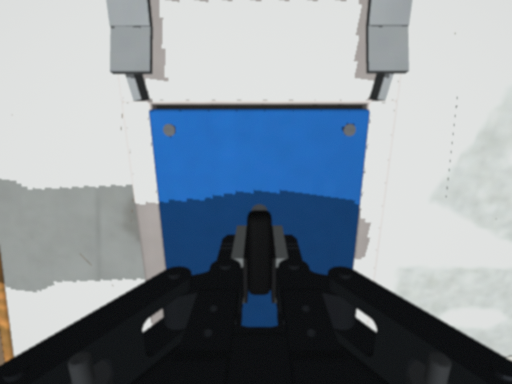

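The hatch is lifted clear. Its front edge is at row 107, columns 152-368, and the lips' inner edges are at columns 152 and 367, so it is well aligned. I'll check this numerically.

```bash
python3 -c "
from h import *
f=dict(np.load('pics/wrist5.npz'))
R=down(8.2);o=np.array([.549,-.172,0])
for n,u,v,z in (('lipL',152,70,.078),('lipR',367,70,.078),('wallflareL',148,97,.066),('flareR',372,97,.066),('plL',152,109,.0738),('plR',368,109,.0738),('pl mid L',160,200,.0738),('R',359,205,.0738)):
  p=ray(f,u,v,z); print(n,p.round(4),'dryer-rel hatch x,y',((p-o)@R[:,1]).round(4),((p-o)@R[:,0]).round(4))
go([.549-.1423*.03,-.172+.9898*.03,.0768-.0045],8.2)"
```

```text
lipL [ 0.4878 -0.0931  0.078 ] dryer-rel hatch x,y -0.0493 0.0868
lipR [ 0.5845 -0.0791  0.078 ] dryer-rel hatch x,y 0.0484 0.0869
wallflareL [ 0.482  -0.1055  0.066 ] dryer-rel hatch x,y -0.0568 0.0754
flareR [ 0.5942 -0.0893  0.066 ] dryer-rel hatch x,y 0.0565 0.0755
plL [ 0.487  -0.1105  0.0738] dryer-rel hatch x,y -0.0526 0.0697
plR [ 0.5908 -0.0955  0.0738] dryer-rel hatch x,y 0.0523 0.0697
pl mid L [ 0.493  -0.1569  0.0738] dryer-rel hatch x,y -0.0533 0.023
R [ 0.5984 -0.1444  0.0738] dryer-rel hatch x,y 0.0529 0.0202
clock 8.8333
tool_pos [ 0.5487 -0.1719  0.0766]
force [ 0.5618  0.2208 -1.8215]
grip_width 0.0104
joint_positions [ 0.5651  0.5534 -0.481   1.8952  0.3527  0.7784  0.0335]
[[-1.424e-01  9.898e-01 -1.200e-03]
 [ 9.898e-01  1.424e-01  8.000e-04]
 [ 1.000e-03 -1.100e-03 -1.000e+00]]
shift [0.0299 0.0003 0.0043] rv [-0.0011 -0.001  -0.0002]
```

```bash
python3 -c "
from h import *
f=dict(np.load('pics/wrist5.npz'));H=cv2.cvtColor(f['img'],cv2.COLOR_RGB2HSV)
m=(H[...,0]>100)&(H[...,0]<130)&(H[...,1]>120)&(H[...,2]>40)
R=down(8.2);o=np.array([.549,-.172,0])
for v in (110,115,125,140,160,180,200,220,240,255):
  c=np.flatnonzero(m[v]);a,b=c[0]-.5,c[-1]+.5
  w=lambda z:np.linalg.norm(ray(f,a,v,z)-ray(f,b,v,z))
  z0,z1=w(.06),w(.07); z=.06+(.110-z0)/(z1-z0)*.01
  p=ray(f,(a+b)/2,v,z); print(v,a,b,'w@.0738',round(w(.0738),4),'z',round(z,4),'y',((p-o)@R[:,0]).round(4),'x',((p-o)@R[:,1]).round(4))
"
```

```text
110 151.5 367.5 w@.0738 0.105 z 0.0669 y 0.0691 x -0.0004
115 149.5 368.5 w@.0738 0.107 z 0.0697 y 0.0667 x -0.0007
125 150.5 366.5 w@.0738 0.1065 z 0.0691 y 0.0618 x -0.0009
140 152.5 365.5 w@.0738 0.1066 z 0.0692 y 0.0542 x -0.0006
160 154.5 363.5 w@.0738 0.1067 z 0.0694 y 0.0437 x -0.0006
180 156.5 361.5 w@.0738 0.1068 z 0.0695 y 0.0329 x -0.0006
200 158.5 358.5 w@.0738 0.1064 z 0.0689 y 0.0214 x -0.0009
220 161.5 356.5 w@.0738 0.106 z 0.0683 y 0.0092 x -0.0006
240 163.5 354.5 w@.0738 0.1061 z 0.0685 y -0.0031 x -0.0006
255 164.5 353.5 w@.0738 0.1067 z 0.0694 y -0.0123 x -0.0006
```

The plate is level and centred within 1 mm. Its imaged height is about 4 mm less than the lift suggests, so I'll move it over the deck ahead of the lips and touch down there to find the true height.

Emit:
{"fn": "drive_tool", "kwargs": {
  "targets": [
    [0,0,-0.004,0,0,0,0],
    [0,0,-0.004,0,0,0,0],
    [0.005,0,-0.004,0,0,0,0],
    [0.01,0,-0.004,0,0,0,0],
    [0.015,0,-0.004,0,0,0,0],
    [0.02,0,-0.004,0,0,0,0],
    [0.024,0,-0.004,0,0,0,0],
    [0.026,0,-0.004,0,0,0,0],
    [0.026,0,-0.004,0,0,0,0],
    [0.026,0,-0.004,0,0,0,0]
  ]
}}

```text
clock: 9.67
tool_pos: [0.5448, -0.1465, 0.0803]
eef_rot: [[-0.142, 0.99, -0.002], [0.99, 0.142, 0.001], [0.001, -0.002, -1.0]]
force: [1.7, -3.4, -6.5]
grip_width: 0.0104
```

Emit:
{"fn": "drive_tool", "kwargs": {
  "targets": [
    [0,0,0.002,0,0,0,0],
    [0,0,0.004,0,0,0,0],
    [0,0,0.005,0,0,0,0],
    [0,0,0.006,0,0,0,0],
    [0,0,0.007,0,0,0,0],
    [0,0,0.007,0,0,0,0],
    [0,0,0.007,0,0,0,0],
    [0,0,0.007,0,0,0,0],
    [0,0,0.007,0,0,0,0],
    [0,0,0.007,0,0,0,0]
  ]
}}

```text
clock: 10.5
tool_pos: [0.5451, -0.1462, 0.0737]
eef_rot: [[-0.142, 0.99, -0.001], [0.99, 0.142, 0.001], [0.001, -0.001, -1.0]]
force: [-0.1, -0.3, -2.8]
grip_width: 0.0106
```

```bash
python3 -c "
from h import *
s=st();print(s['wrist_torque'])"
```

```text
clock 10.5
tool_pos [ 0.5451 -0.1462  0.0737]
force [-0.1059 -0.274  -2.7952]
grip_width 0.0106
joint_positions [ 0.5273  0.5441 -0.4841  1.9219  0.3557  0.7614 -0.0155]
[[-1.425e-01  9.898e-01 -1.000e-03]
 [ 9.898e-01  1.425e-01  8.000e-04]
 [ 9.000e-04 -9.000e-04 -1.000e+00]]
[ 0.02843513  0.00133532 -0.04846371]
```

Emit:
{"fn": "drive_tool", "kwargs": {
  "targets": [
    [0,0,0.001,0,0,0,0],
    [0,0,0.001,0,0,0,0],
    [0,0,0.002,0,0,0,0],
    [0,0,0.002,0,0,0,0],
    [0,0,0.002,0,0,0,0],
    [0,0,0.002,0,0,0,0],
    [0,0,0.002,0,0,0,0],
    [0,0,0.002,0,0,0,0],
    [0,0,0.002,0,0,0,0],
    [0,0,0.002,0,0,0,0]
  ]
}}

```text
clock: 11.33
tool_pos: [0.5451, -0.1462, 0.0717]
eef_rot: [[-0.142, 0.99, -0.001], [0.99, 0.142, 0.001], [0.001, -0.001, -1.0]]
force: [0.6, -0.6, -1.9]
grip_width: 0.0104
```

```bash
python3 -c "
from h import *
s=st();print(s['wrist_torque'])
f=grab('wrist','wrist6.png');f=dict(np.load('pics/wrist6.npz'));H=cv2.cvtColor(f['img'],cv2.COLOR_RGB2HSV)
m=(H[...,0]>100)&(H[...,0]<130)&(H[...,1]>120)&(H[...,2]>40)
for v in (115,130,160,180,200,220):
  c=np.flatnonzero(m[v]);a,b=c[0]-.5,c[-1]+.5
  w=lambda z:np.linalg.norm(ray(f,a,v,z)-ray(f,b,v,z))
  z0,z1=w(.06),w(.07); z=.06+(.110-z0)/(z1-z0)*.01; print(v,a,b,z)
"
```

```text
clock 11.3333
tool_pos [ 0.5451 -0.1462  0.0717]
force [ 0.558  -0.5946 -1.8927]
grip_width 0.0104
joint_positions [ 0.5261  0.5471 -0.4826  1.9229  0.3579  0.7577 -0.0173]
[[-1.425e-01  9.898e-01 -1.100e-03]
 [ 9.898e-01  1.425e-01  8.000e-04]
 [ 1.000e-03 -1.000e-03 -1.000e+00]]
[-0.00620746  0.00992057 -0.03548816]
115 153.5 363.5 0.058381461671462284
130 153.5 364.5 0.06134000181187118
160 154.5 363.5 0.06438653419646215
180 156.5 361.5 0.06454615749797195
200 158.5 359.5 0.0647121340261302
220 160.5 356.5 0.06413022896787582
```

View pics/wrist6.png

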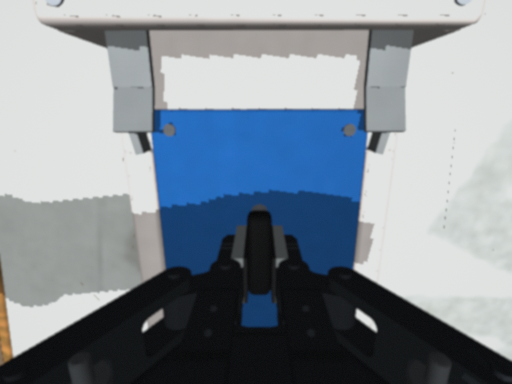

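The plate's front has already entered under the flared lips (front edge at row 110, lips ending at row 130). Forces are clean and the grip hasn't changed. I'll advance gently.

Emit:
{"fn": "drive_tool", "kwargs": {
  "targets": [
    [0.004,0,0,0,0,0,0],
    [0.008,0,0,0,0,0,0],
    [0.012,0,0,0,0,0,0],
    [0.016,0,0,0,0,0,0],
    [0.02,0,0,0,0,0,0],
    [0.024,0,0,0,0,0,0],
    [0.027,0,0,0,0,0,0],
    [0.03,0,0,0,0,0,0],
    [0.03,0,0,0,0,0,0],
    [0.03,0,0,0,0,0,0]
  ]
}}

```text
clock: 12.22
tool_pos: [0.5408, -0.1163, 0.0717]
eef_rot: [[-0.143, 0.99, -0.001], [0.99, 0.143, 0.001], [0.001, -0.001, -1.0]]
force: [0.5, -0.1, -1.4]
grip_width: 0.0108
```

```bash
python3 -c "
from h import *
# origin dryer y=0..: hatch target y=18 => 96mm from seated
d=.096
go([.549-.1423*d,-.172+.9898*d,.0717],8.2)
print(status.sense()['wrist_torque'])"
```

```text
clock 12.2167
tool_pos [ 0.5408 -0.1163  0.0717]
force [ 0.4758 -0.1447 -1.3814]
grip_width 0.0108
joint_positions [ 0.4817  0.5333 -0.488   1.949   0.3579  0.7456 -0.0723]
[[-1.428e-01  9.898e-01 -1.100e-03]
 [ 9.898e-01  1.428e-01  8.000e-04]
 [ 9.000e-04 -1.000e-03 -1.000e+00]]
shift [0.0397 0.0002 0.    ] rv [-0.001  -0.0009  0.0002]
[ 0.00123824 -0.00034819  0.01924943]
```

Emit:
{"fn": "drive_tool", "kwargs": {
  "targets": [
    [0.005,0,0,0,0,0,0],
    [0.01,0,0,0,0,0,0],
    [0.015,0,0,0,0,0,0],
    [0.02,0,0,0,0,0,0],
    [0.025,0,0,0,0,0,0],
    [0.03,0,0,0,0,0,0],
    [0.035,0,0,0,0,0,0],
    [0.038,0,0,0,0,0,0],
    [0.04,0,0,0,0,0,0],
    [0.04,0,0,0,0,0,0]
  ]
}}

```text
clock: 13.05
tool_pos: [0.5351, -0.0763, 0.0717]
eef_rot: [[-0.143, 0.99, -0.001], [0.99, 0.143, 0.001], [0.001, -0.001, -1.0]]
force: [-0.6, -0.3, -2.5]
grip_width: 0.0107
```

Emit:
{"fn": "drive_tool", "kwargs": {
  "targets": [
    [0,0,0.001,0,0,0,0],
    [0,0,0.001,0,0,0,0],
    [0,0,0.002,0,0,0,0],
    [0,0,0.002,0,0,0,0],
    [0,0,0.002,0,0,0,0],
    [0,0,0.002,0,0,0,0],
    [0,0,0.002,0,0,0,0],
    [0,0,0.002,0,0,0,0],
    [0,0,0.002,0,0,0,0],
    [0,0,0.002,0,0,0,0]
  ]
}}

```text
clock: 13.88
tool_pos: [0.5351, -0.0769, 0.0697]
eef_rot: [[-0.142, 0.99, -0.001], [0.99, 0.142, 0.001], [0.001, -0.001, -1.0]]
force: [0.2, -0.0, -1.7]
grip_width: 0.0105
```

```bash
python3 -c "
from h import *
s=st();print(s['wrist_torque'])
f=grab('wrist','wrist7.png')
f=grab('scene','scene7.png');i=cv2.imread('pics/scene7.png')
cv2.imwrite('pics/c7.png',cv2.resize(i[130:260,150:300],None,fx=4.5,fy=4.5))
"
```

```text
clock 13.8833
tool_pos [ 0.5351 -0.0769  0.0697]
force [ 0.1724 -0.0445 -1.6876]
grip_width 0.0105
joint_positions [ 0.4183  0.521  -0.4935  1.9791  0.3608  0.7285 -0.1499]
[[-1.425e-01  9.898e-01 -1.100e-03]
 [ 9.898e-01  1.425e-01  8.000e-04]
 [ 9.000e-04 -9.000e-04 -1.000e+00]]
[0.00415245 0.0345426  0.05658333]
```

View pics/c7.png

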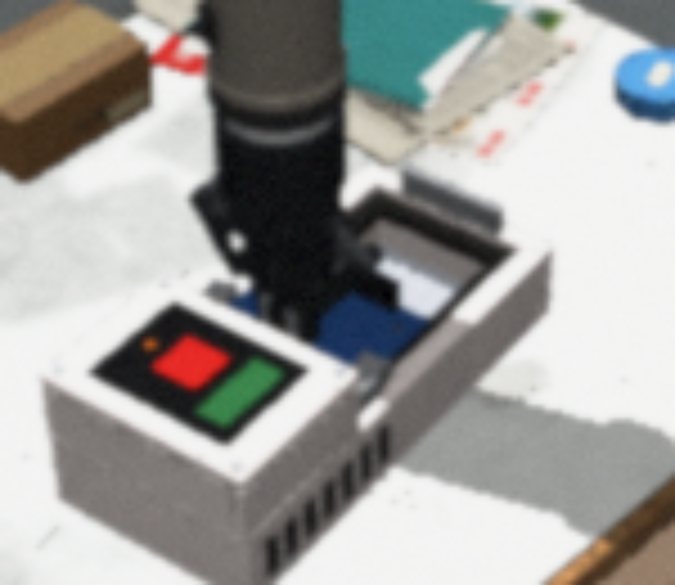

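View pics/wrist7.png

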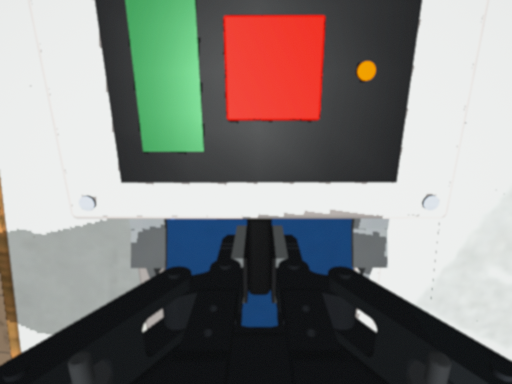

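The hatch is in the channels with its bar just in front of the hood edge. I'll lower to the deck and release.

Emit:
{"fn": "drive_tool", "kwargs": {
  "targets": [
    [0,0,0.0005,0,0,0,0],
    [0,0,0.001,0,0,0,0],
    [0,0,0.001,0,0,0,0],
    [0,0,0.001,0,0,0,0],
    [0,0,0.001,0,0,0,0.3],
    [0,0,0.001,0,0,0,0.4],
    [0,0,0.001,0,0,0,0.4],
    [0,0,0.001,0,0,0,0.4],
    [0,0,0.001,0,0,0,0.4],
    [0,0,0.001,0,0,0,0.4]
  ]
}}

```text
clock: 14.82
tool_pos: [0.5351, -0.0769, 0.0687]
eef_rot: [[-0.142, 0.99, -0.001], [0.99, 0.142, 0.001], [0.001, -0.001, -1.0]]
force: [1.1, 0.0, -0.2]
grip_width: 0.0341
```

Emit:
{"fn": "drive_tool", "kwargs": {
  "targets": [
    [0,0,-0.02,0,0,0,0.4],
    [0,0,-0.04,0,0,0,0.4],
    [0,0,-0.06,0,0,0,0.4],
    [-0.04,0,-0.06,0,0,0,0.4],
    [-0.08,0,-0.06,0,0,0,0.2],
    [-0.12,0,-0.06,0,0,0,0],
    [-0.12,0,-0.06,0,0,0,0],
    [-0.12,0,-0.06,0,0,0,0],
    [-0.12,0,-0.06,0,0,0,0],
    [-0.12,0,-0.06,0,0,0,0]
  ]
}}

```text
clock: 15.65
tool_pos: [0.5523, -0.194, 0.1285]
eef_rot: [[-0.145, 0.989, -0.001], [0.989, 0.145, 0.002], [0.002, -0.001, -1.0]]
force: [-0.3, -0.6, -0.5]
grip_width: -0.0003
```

```bash
python3 -c "
from h import *
d=.096-.064
print('rib',.549-.1423*d,-.172+.9898*d)
d-=.045
go([.549-.1423*d,-.172+.9898*d,.076],8.2)
f=grab('wrist','wrist8.png');print(proj(f,[.549-.1423*.032,-.172+.9898*.032,.088]))
f=grab('scene','scene8.png');i=cv2.imread('pics/scene8.png')
cv2.imwrite('pics/c8.png',cv2.resize(i[130:260,150:300],None,fx=4.5,fy=4.5))
"
```

```text
rib 0.5444464 -0.1403264
clock 15.65
tool_pos [ 0.5523 -0.194   0.1285]
force [-0.2516 -0.6055 -0.4611]
grip_width -0.0003
joint_positions [ 0.6147  0.4968 -0.4992  1.8387  0.298   0.8824  0.1196]
[[-0.1446  0.9895 -0.0013]
 [ 0.9895  0.1446  0.0017]
 [ 0.0019 -0.001  -1.    ]]
shift [ 0.0091 -0.      0.0526] rv [-0.001  -0.0019  0.002 ]
[259.77542084 133.27439995]
```

View pics/c8.png

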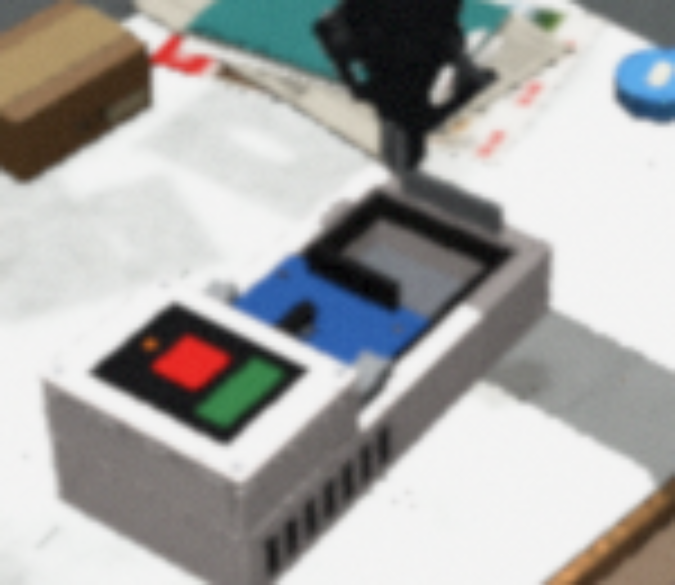

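View pics/wrist8.png

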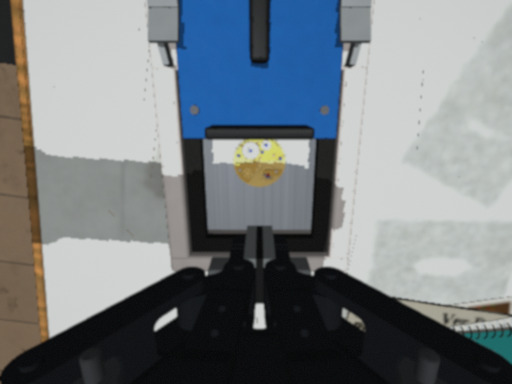

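The hatch lies in the channels with its rib at (260,133), exactly as predicted. The opened recess shows the interior with its gears. I'll bring the shut fingers down behind the rib, clear of the recess floor, and push gently along the slide.

Emit:
{"fn": "drive_tool", "kwargs": {
  "targets": [
    [0.013,0,0.0,0,-0.002,0.002,0],
    [0.013,0,0.02,0,-0.002,0.002,0],
    [0.013,0,0.04,0,-0.002,0.002,0],
    [0.013,0,0.05,0,-0.002,0.002,0],
    [0.013,0,0.055,0,-0.002,0.002,0],
    [0.013,0,0.055,0,-0.002,0.002,0],
    [0.013,0,0.055,0,-0.002,0.002,0],
    [0.013,0,0.055,0,-0.002,0.002,0],
    [0.013,0,0.055,0,-0.002,0.002,0],
    [0.013,0,0.055,0,-0.002,0.002,0]
  ]
}}

```text
clock: 16.58
tool_pos: [0.5509, -0.183, 0.0744]
eef_rot: [[-0.14, 0.99, 0.0], [0.99, 0.14, -0.002], [-0.002, 0.0, -1.0]]
force: [0.6, 0.2, 0.6]
grip_width: -0.0001
```

Emit:
{"fn": "drive_tool", "kwargs": {
  "targets": [
    [0.004,0,0,0,0,0,0],
    [0.008,0,0,0,0,0,0],
    [0.012,0,0,0,0,0,0],
    [0.016,0,0,0,0,0,0],
    [0.02,0,0,0,0,0,0],
    [0.024,0,0,0,0,0,0],
    [0.028,0,0,0,0,0,0],
    [0.032,0,0,0,0,0,0],
    [0.036,0,0,0,0,0,0],
    [0.04,0,0,0,0,0,0]
  ]
}}

```text
clock: 17.42
tool_pos: [0.5447, -0.1432, 0.0736]
eef_rot: [[-0.14, 0.99, -0.001], [0.99, 0.14, -0.002], [-0.001, -0.001, -1.0]]
force: [-0.4, -0.7, -0.5]
grip_width: -0.0004
```

```bash
python3 -c "
from h import *
d=.073
go([.549-.1423*d,-.172+.9898*d,.073],8.2)
f=grab('wrist','wrist9.png')
"
```

```text
clock 17.4167
tool_pos [ 0.5447 -0.1432  0.0736]
force [-0.4199 -0.7404 -0.4707]
grip_width -0.0004
joint_positions [ 0.5144  0.5406 -0.475   1.9259  0.3521  0.7576 -0.0212]
[[-1.402e-01  9.901e-01 -8.000e-04]
 [ 9.901e-01  1.402e-01 -1.500e-03]
 [-1.400e-03 -1.000e-03 -1.000e+00]]
shift [0.0439 0.0001 0.0005] rv [-0.001   0.0014 -0.0025]
```

View pics/wrist9.png

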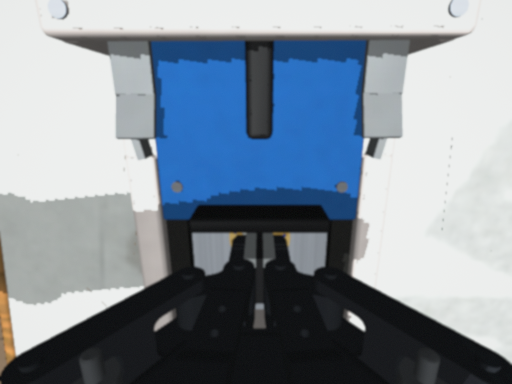

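Contact with the rib, and the hatch is straight. Pushing on towards the stop.

Emit:
{"fn": "drive_tool", "kwargs": {
  "targets": [
    [0.004,0,0,0,0,0,0],
    [0.008,0,0,0,0,0,0],
    [0.012,0,0,0,0,0,0],
    [0.016,0,0,0,0,0,0],
    [0.02,0,0,0,0,0,0],
    [0.024,0,0,0,0,0,0],
    [0.028,0,0,0,0,0,0],
    [0.032,0,0,0,0,0,0],
    [0.034,0,0,0,0,0,0],
    [0.034,0,0,0,0,0,0]
  ]
}}

```text
clock: 18.3
tool_pos: [0.5398, -0.1085, 0.0735]
eef_rot: [[-0.141, 0.99, -0.001], [0.99, 0.141, -0.001], [-0.0, -0.001, -1.0]]
force: [-0.2, -0.2, -1.1]
grip_width: 0.0
```

Emit:
{"fn": "drive_tool", "kwargs": {
  "targets": [
    [0.002,0,0,0,0,0,0],
    [0.004,0,0,0,0,0,0],
    [0.006,0,0,0,0,0,0],
    [0.008,0,0,0,0,0,0],
    [0.01,0,0,0,0,0,0],
    [0.01,0,0,0,0,0,0],
    [0.01,0,0,0,0,0,0],
    [0.01,0,0,0,0,0,0],
    [0.01,0,0,0,0,0,0],
    [0.01,0,0,0,0,0,0]
  ]
}}

```text
clock: 19.13
tool_pos: [0.5388, -0.0995, 0.0736]
eef_rot: [[-0.141, 0.99, -0.0], [0.99, 0.141, -0.001], [-0.001, -0.0, -1.0]]
force: [1.5, -1.3, 0.6]
grip_width: 0.0
```

```bash
python3 -c "
from h import *
d=.073
go([.549-.1423*d,-.172+.9898*d,.073],8.2)
"
```

```text
clock 19.1333
tool_pos [ 0.5388 -0.0995  0.0736]
force [ 1.5374 -1.251   0.6344]
grip_width 0.0
joint_positions [ 0.449   0.5219 -0.4836  1.9615  0.352   0.7409 -0.1019]
[[-1.406e-01  9.901e-01 -4.000e-04]
 [ 9.901e-01  1.406e-01 -1.000e-03]
 [-9.000e-04 -5.000e-04 -1.000e+00]]
shift [-0.0002 -0.0002  0.0006] rv [-0.0005  0.0009 -0.0021]
```

Emit:
{"fn": "drive_tool", "kwargs": {
  "targets": [
    [0.001,0,0,0,0,0,0],
    [0.002,0,0,0,0,0,0],
    [0.003,0,0,0,0,0,0],
    [0.004,0,0,0,0,0,0],
    [0.004,0,0,0,0,0,0],
    [0.004,0,0,0,0,0,0],
    [0.004,0,0,0,0,0,0],
    [0.004,0,0,0,0,0,0],
    [0.004,0,0,0,0,0,0],
    [0.004,0,0,0,0,0,0]
  ]
}}

```text
clock: 19.97
tool_pos: [0.5389, -0.0993, 0.074]
eef_rot: [[-0.138, 0.99, 0.001], [0.99, 0.138, -0.005], [-0.005, 0.0, -1.0]]
force: [3.6, -10.1, -0.1]
grip_width: -0.0003
```

```bash
python3 -c "
from h import *
st();f=grab('wrist','wrist10.png')
"
```

```text
clock 19.9667
tool_pos [ 0.5389 -0.0993  0.074 ]
force [  3.6152 -10.1115  -0.0937]
grip_width -0.0003
joint_positions [ 0.4441  0.5199 -0.4804  1.9629  0.3552  0.7398 -0.1096]
[[-1.377e-01  9.905e-01  1.000e-03]
 [ 9.905e-01  1.377e-01 -5.000e-03]
 [-5.100e-03  3.000e-04 -1.000e+00]]
```

View pics/wrist10.png

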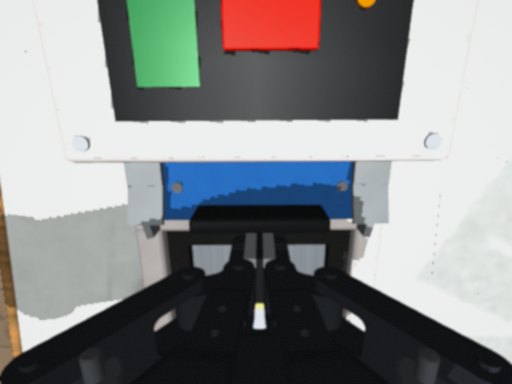

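The tool stopped advancing and the force is about 10 N at the predicted end-stop position (0.073 m of travel). Backing off and up.

Emit:
{"fn": "drive_tool", "kwargs": {
  "targets": [
    [-0.01,0,0,0,0,0,0],
    [-0.02,0,0,0,0,0,0],
    [-0.03,0,0,0,0,0,0],
    [-0.03,0,-0.04,0,0,0,0],
    [-0.05,0,-0.08,0,0,0,0],
    [-0.09,0,-0.1,0,0,0,0],
    [-0.13,0,-0.12,0,0,0,0],
    [-0.16,0,-0.12,0,0,0,0],
    [-0.16,0,-0.12,0,0,0,0],
    [-0.16,0,-0.12,0,0,0,0]
  ]
}}

```text
clock: 20.85
tool_pos: [0.5598, -0.2574, 0.1934]
eef_rot: [[-0.135, 0.991, -0.001], [0.991, 0.135, -0.001], [-0.001, -0.001, -1.0]]
force: [0.0, 0.9, -0.3]
grip_width: 0.0001
```

```bash
python3 -c "
from h import *
st();f=grab('wrist','wrist11.png')
e=np.array([-.1423,.9898,0]);o=np.array([.549,-.172,0])
for d in (.088,.152-.07): print(d,proj(f,o+e*d+[0,0,.088]),proj(f,o+e*d+[0,0,.066]))
f=grab('scene','scene11.png');i=cv2.imread('pics/scene11.png')
cv2.imwrite('pics/c11.png',cv2.resize(i[110:320,130:360],None,fx=3,fy=2.8))
"
```

```text
clock 20.85
tool_pos [ 0.5598 -0.2574  0.1934]
force [ 0.0444  0.9341 -0.26  ]
grip_width 0.0001
joint_positions [ 0.6977  0.4641 -0.4931  1.7134  0.252   1.028   0.2528]
[[-0.135   0.9908 -0.0012]
 [ 0.9908  0.135  -0.0014]
 [-0.0012 -0.0014 -1.    ]]
0.088 [260.17548869 -44.00351811] [260.09771338 -30.47507775]
0.08199999999999999 [260.2206224  -34.21509058] [260.13928928 -21.68596823]
```

View pics/wrist11.png

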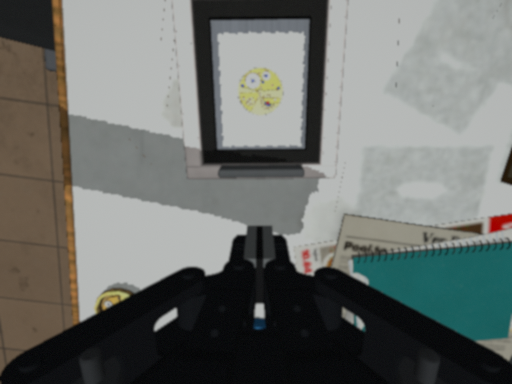

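View pics/c11.png

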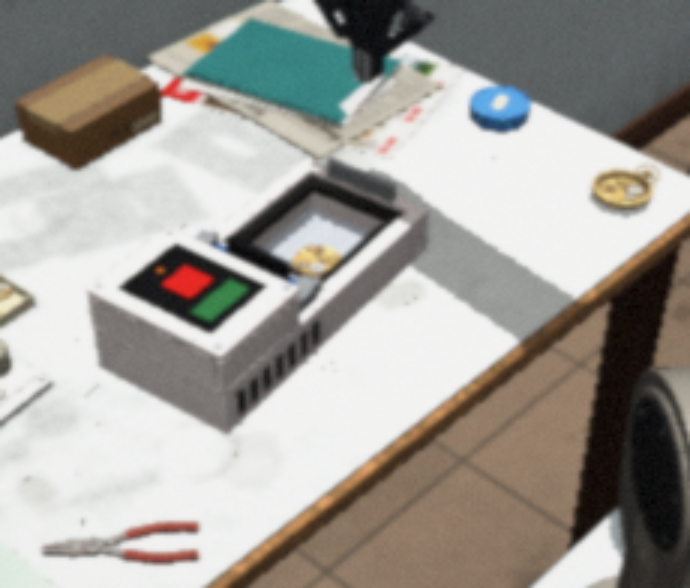

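The recess is fully open, and the bystanders look undisturbed. A last check of the rib position in the top view, comparing the bystanders with the first picture.

```bash
python3 -c "
from h import *
f=grab('top','top12.png');i=cv2.imread('pics/top12.png')
cv2.imwrite('pics/c12.png',cv2.resize(i[130:230,160:320],None,fx=4,fy=4))
e=np.array([-.1423,.9898,0]);o=np.array([.549,-.172,0])
p=proj(f,o+e*.088+[0,0,.088]);print('pred rib',p,(p-[160,130])*4)
j=cv2.imread('pics/top0.png');d=cv2.absdiff(i,j).max(2)
for n,(u,v) in dict(tin=(384,164),watch=(377,230),pliers=(144,228)).items(): print(n,(d[v-18:v+18,u-20:u+20]>40).sum())
"
```

```text
pred rib [237.59191064 175.72919814] [310.36764256 182.91679254]
tin 755
watch 989
pliers 0
```

View pics/c12.png

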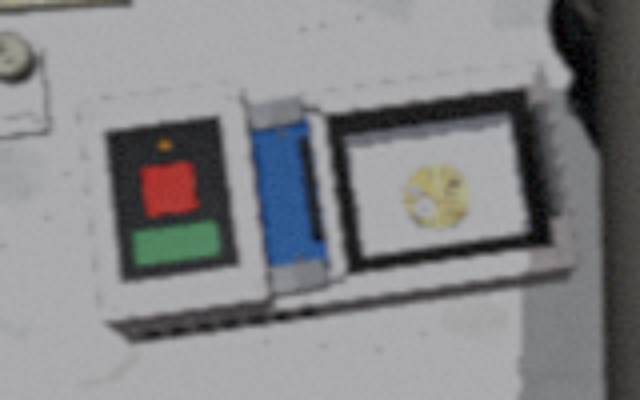

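```bash
python3 -c "
from h import *
i=cv2.imread('pics/scene11.png');j=cv2.imread('pics/scene0.png');d=cv2.absdiff(i,j).max(2)
for n,(u,v) in dict(tin=(297,149),watch=(337,177),pliers=(172,303)).items(): print(n,(d[v-9:v+9,u-12:u+12]>40).sum())
print(workorder.finish_job())"
```

```text
tin 0
watch 0
pliers 0
the job is handed in; nothing more can be done
None
```

I stopped the dryer, opened its hatch, and handed the job in at about 21 s of the 61 s allowed.

- **Stop key:** I pressed it with the shut fingers to about 45 N, and the tool reached 0.111 m, the bottom of its travel. The dryer gave no visible sign of stopping: the key only looked darker while in the arm's shadow, and the orange lamp looked the same before and after.
- **Hatch:** I lifted it by the bar, carried it level into the channels, set it down and let go. I then pushed it by the rib with the shut fingers until it stopped, with about 10 N building up and no further movement.
- **Final position:** In the last top view the rib is within about half a pixel of where it should be with the hatch against its end stop. The recess is fully open, and the arm touches nothing.
- **Tin, watch and pliers:** Their surroundings in the scene camera are unchanged from the first picture. In the top view the tin and watch areas did differ, most likely because the arm was in the way; the pliers area did not.
- **Disagreement:** While the hatch was held, the wrist camera put it about 4–5 mm lower than the lift implied. The grip had not slipped, so I took it as camera error, and the hatch entered the channels with no noticeable contact force.

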